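# Put the chocolate warmer back in service

### The job

The little chocolate warmer on the counter has been cleaned: first plug its orange relay block fully down into the socket in its top, then turn the black control knob so that its D-shaped bore matches the D-shaped shaft, push it fully home on the shaft, and press it down with the shaft to the end of its spring travel to start the warmer. Finish while still holding the knob pressed down (do not let go), with the relay still plugged in. Leave the marker, the sticker roll and the ribbon spools where they are.

Things in the scene. Friction and masses are not known exactly. Their poses are not given: they have to be found in the camera images.
- warmer: The chocolate warmer, fixed: a flat aluminium casing on a black base, 120 (x) x 210 (y) x 50 mm high; round steel well (66 mm across, 5 mm high) at the back right of its top. Origin at the centre of its underside; x points to its back (away from the robot, turned up to 0.2 rad), y to its left, z up. On its top, 20 mm before the centre line: socket (y = -12 mm) and push shaft (y = +65 mm).
- socket (a point): Centre of the mouth of the relay socket, flush with the casing's top (z = 50 mm), axes as the warmer's. Rectangular hole 32.4 mm along the warmer's x, 24.4 mm along its y, 16 mm deep, flat floor; an orange stripe lies along each long side.
- relay: The loose relay: an orange block plug 30 (x) x 22 (y) x 46 mm high, 0.06 kg, white label on one side, black mark on top, foot chamfered by 2 mm. It stands on its foot. Origin at the centre of its underside, z up. It fits the socket with its x along the warmer's x, either way round, with 1.2 mm of play on each side, and then stands 30 mm out of the casing.
- knob: The loose black control knob, 0.07 kg, standing on its underside: round skirt 48 mm across, 18 mm high, and on it a grip bar 44 (along x) x 14 (y) x 20 mm; 38 mm high in all. Grip it across the 14 mm bar. Origin at the centre of the underside, z up. A white line on the -x half of the bar's top and down its -x end marks the side of the bore's flat.
- knob_seat (a point): Centre of the closed upper end of the knob's D-shaped bore, 16 mm above its underside, axes as the knob's; meets shaft_tip when fully home. Bore open below, radius 9.2 mm, flat 5.7 mm from the axis on the -x side. It goes on only with the knob's x pointing as the warmer's x (within about 10 degrees, not half a turn round): white line to the front, at the white index line on the casing.
- shaft_tip (a point): Centre of the top of the upright steel push shaft, 24 mm above the casing's top at rest; moves down with it; axes as the warmer's. A D of radius 8 mm, flat 4.5 mm from the axis on the front (-x) side; the top 4 mm taper in by 2 mm. It does not turn. With the knob home, the knob's underside is 8 mm above the casing's top, and 2 mm when pressed to the stop.
- push_shaft (a joint): How far the push shaft is pressed down, in m: 0 at rest, 0.006 at its stop. A spring pushes it back: about 3 N to start it moving, about 8.4 N at the stop.
- marker_white: Bystander: white marker pen with a blue cap, 135 x 13 x 15 mm, lying in front of the relay and the knob. Origin at the centre of its underside. Leave it.
- sticker_roll: Bystander: white roll of stickers, 69 mm across, 26 mm high, in front of the open wooden chest. Origin at the centre of its underside. Leave it.
- ribbon_sage: Bystander: spool of sage green ribbon, 68 mm across, 30 mm high, in front of the open wooden chest. Origin at the centre of its underside. Leave it.
- ribbon_copper: Bystander: spool of copper-coloured ribbon, 79 mm across, 26 mm high, left of the warmer. Origin at the centre of its underside. Leave it.

How it is judged:
By the outcome, as a careful person would: the job done as asked, in the order asked, and still so for the second after the job is handed in, while the arm keeps its last pose, push and grip.
It also fails if it takes over 56 s, if anything falls off the work surface, if the arm or the gripper's body presses on something with over 40 N, if the wrist force passes 120 N, or if a joint passes its speed limit or range.

### The arm

A 7-joint arm with a two-finger parallel gripper is mounted at the origin on a cart in front of the work surface, level with it; the furniture and walls round the work are solid. World frame = base frame: x ahead of the robot, y to its left, z up, the work surface at z = 0. Lengths are in mm, angles in rad, forces in N, time in s.
With the tool pointing down it reaches from about 425 to 875 mm from the base axis. Payload 8.4 kg.
Tool frame: the origin (TCP) lies at the very end of the fingers, on their centre line; the grasp point (between the pads) lies 19 mm behind it (arm.grip_point_offset is the distance from the TCP to the grasp point, in mm); z points along the fingers, y is the line along which they close (so a half turn about z gives the same grasp; the last joint's range is limited). The gripper opens to 87 mm and grips with 3 to 60 N. Pads are 19 mm wide; open, the fingers measure 117 mm over their backs; the gripper's body (75 mm by 190 mm) begins 51 mm behind the grasp point.
Start: joints at [-1.41, 0.333, 0.04, 1.465, -0.013, 1.343, -0.059], TCP at [166.979, 628.157, 222.546] pointing down, gripper open.
Joint ranges: [-2.58, 2.58], [-0.38, 2.09], [-1.3, 1.39], [0.25, 2.4], [-1.5, 4.64], [0.08, 2.09], [-2.65, 2.65]. Speed limits (rad/s): [2.22, 2.22, 2.79, 2.79, 3.14, 3.14, 3.14].

### API

Orientations are given as [roll, pitch, yaw] about the fixed x, y, z axes, in that order (R = Rz(yaw) Ry(pitch) Rx(roll)).
In Python, from station import arm gives the robot as it stands. The module is installed in compiled form; this text tells all that it offers.
- The arm moves only by the tool step_arm, never from a script. Its argument "steps" is a list of rows, each a list of 7 numbers: the shift along the tool's x, y, z in units of 150 mm (1.0 is 150 mm), then the turn, a rotation vector about the tool's x, y, z in units of pi/4 rad (1.0 is pi/4 rad), then the opening, from -1 (shut) to 1 (fully open). A call has 1 to 5 rows; each row is the pose to reach, as a shift and turn from the pose commanded when the call began, along the tool's axes at that moment; what a row does not reach only later rows make up. A row lasts 1/10 s, in which the tool goes at most 50 mm and 8.59 degrees, less where a joint would pass 70% of its speed; a pose out of reach is approached as far as the arm can. A call with a number of a shift or a turn outside -1 to 1 is refused whole. A call with a gripper value outside its range is refused whole. The fingers move at their own pace and stop on an object; "squeeze" is the grip in N (left out, the last holds). Time passes only in rows, so rows that repeat a pose let the fingers close. It gives the time, the measured TCP pose, the force, the opening and the grip force at its end, in the units of the state.
- arm.get_obs(): the state, without advancing time (a new reading comes with each control period).
- arm.grab_frame(name): name is "scene" or "top"; returns the picture (480x640x3 uint8, red, green, blue); there is no depth.
- arm.calibration(name): a dict with "fx", "fy", "cx", "cy" (pixels), "R" (3x3) and "t" (3): a world point X has camera coordinates R X + t. Camera axes: x right, y down, z forward; pixel columns grow to the right and rows downward; lengths in mm; the calibration is good to about 2 mm. A picture is of the moment at which its call begins. calibration takes no time and is no camera call.
- arm.close_job(): hands the job in; it is judged then, once.
The state is a dict: "t": time; "joints": joint angles; "joint_velocities": joint speeds; "tau": joint torques, N m; "ee_pos": TCP position; "tool_rot": TCP orientation; "wrist_force": force on the tool from outside, world axes, zero at the start; "torque": the same for the moment, N m; "grip_width": opening from 0.0 (shut) to 1.0 (fully open); "gripper_force": force on a finger pad.
Only numpy, scipy, OpenCV 4.12 (cv2) and the standard library are available. Lean on these libraries where they do the work, as an engineer would, in place of code of your own. Each camera call takes 0.05 s, during which the arm holds its last target. There are 200 camera calls.

## Working session

There is one attempt and no reset: what is moved stays moved. The work goes in short steps, Python scripts to look and compute and a tool call to move; the robot and the scene stay as the last step left them, time stands still between calls to the robot, and variables do not carry over. Pictures are saved under pics/ and viewed, at most 10 in all, crops included, and the job is handed in when it is done.

Besides the shell and the picture viewer there is one more tool, called after ">>>" as a command line: name --pt "numbers of a row" for each row, then --argument value for the rest. step_arm: Moves the arm, as the interface text tells. Its arguments: {"type":"object","properties":{"steps":{"type":"array","items":{"type":"array","items":{"type":"number"}}},"squeeze":{"type":"number"}},"required":["steps"]}

```bash
mkdir -p pics; python3 - <<'E'
from station import arm
import cv2
for n in("scene","top"):
    cv2.imwrite(f"pics/{n}0.png",arm.grab_frame(n)[:,:,::-1]); print(n,arm.calibration(n))
o=arm.get_obs();print(o)
E
```

```text
scene {'fx': 524.1436976462578, 'fy': 524.1436976462578, 'cx': 326.21850196931337, 'cy': 237.78643753075167, 'R': array([[-0.99880286, -0.04868255,  0.00478037],
       [-0.03442232,  0.63005223, -0.77578946],
       [ 0.03475553, -0.77502529, -0.63097374]]), 't': array([ 471.17526627,  -71.32386734, 1212.13704109])}
top {'fx': 513.9464026154707, 'fy': 513.9464026154707, 'cx': 311.3923354953621, 'cy': 240.60582007235456, 'R': array([[-7.79068024e-04, -9.99889414e-01, -1.48510155e-02],
       [-9.99060806e-01,  1.42164465e-03, -4.33068776e-02],
       [ 4.33232013e-02,  1.48033285e-02, -9.98951431e-01]]), 't': array([ 236.31101409,  479.50424631, 1179.66865064])}
{'t': 0.1, 'joints': array([-1.41017307,  0.33380075,  0.03988929,  1.46616839, -0.01339369,
        1.34329694, -0.05850463]), 'joint_velocities': array([-0.0005776 , -0.0010662 , -0.00044394, -0.00217872, -0.0002058 ,
        0.00041878,  0.00017521]), 'tau': array([ 5.05056858e-03, -6.57822132e+01,  1.34058539e+00, -4.04708612e+01,
       -5.95295755e-02,  4.08345927e-02,  1.08277115e-04]), 'ee_pos': array([166.9207058 , 627.77130273, 221.78103806]), 'tool_rot': array([-3.14018906e+00,  1.04037024e-04,  2.88173574e+00]), 'wrist_force': array([0.51606364, 0.00180114, 0.32261787]), 'torque': array([-0.00519076, -0.05566054,  0.01320043]), 'gripper_force': 0.0, 'grip_width': 1.0023411586087445}
```

View pics/top0.png

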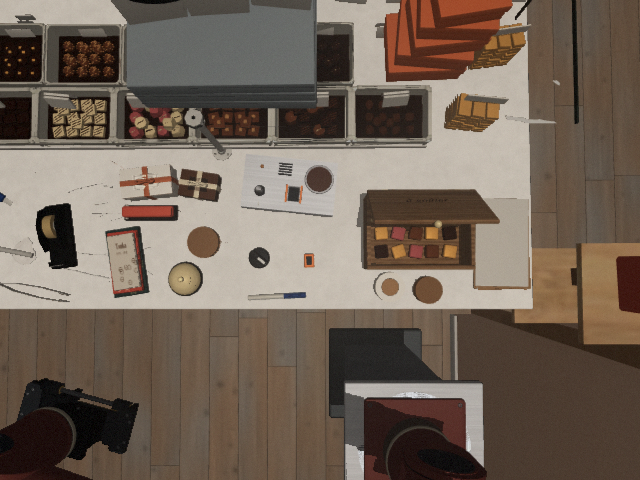

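View pics/scene0.png

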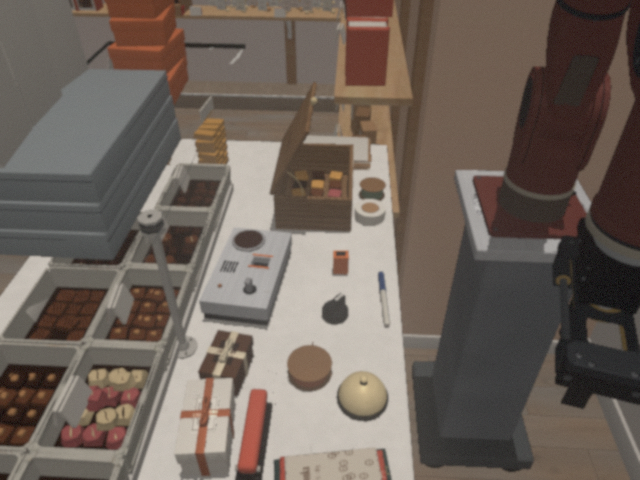

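The top view shows the warmer at (290,186), its shaft at (259,189), the socket at (294,193), the knob at (259,258) and the relay at (309,261). A post stands behind and to the left of the warmer, with its foot at (222,155). I'll enlarge this area next.

```bash
python3 - <<'E'
import cv2
im=cv2.imread("pics/top0.png")
cv2.imwrite("pics/c1.png",cv2.resize(im[145:275,235:345],None,fx=4.6,fy=4.6,interpolation=cv2.INTER_CUBIC))
a=cv2.resize(im[240:276,240:276],(400,400),interpolation=cv2.INTER_CUBIC)
b=cv2.resize(im[243:279,291:327],(400,400),interpolation=cv2.INTER_CUBIC)
cv2.imwrite("pics/c2.png",cv2.hconcat([a,b]))
E
```

```text
(no output)
```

View pics/c1.png

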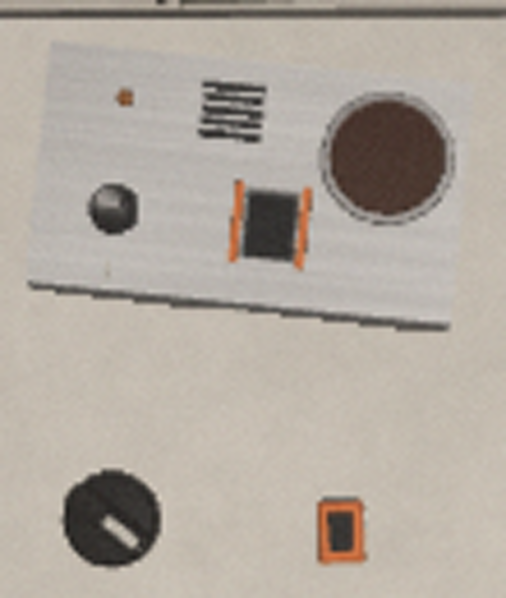

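View pics/c2.png

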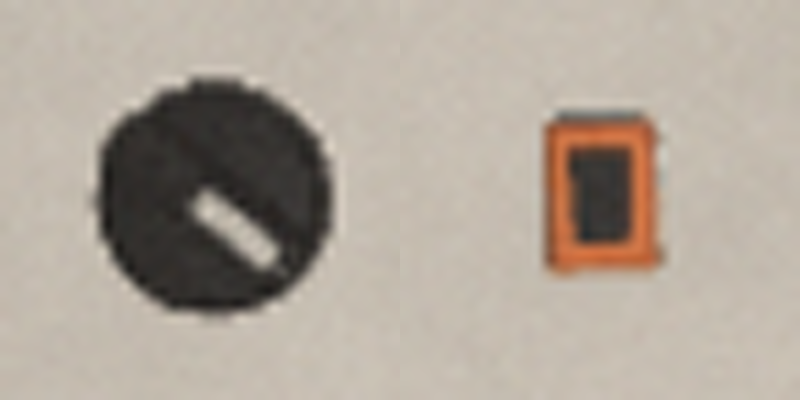

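Crop readings: the socket hole is centred at c1 (271,226), the knob at c2 (214,197) with its white line pointing down-right, and the relay top at c2 (601,195). I'll refine these to sub-pixel and convert them to world coordinates.

```bash
cat > h.py <<'E'
import numpy as np, cv2
from station import arm
from scipy.spatial.transform import Rotation as Ro
def ray(n,u,v,z):
    c=arm.calibration(n); R=np.array(c["R"]);t=np.array(c["t"])
    C=-R.T@t; d=R.T@np.array([(u-c["cx"])/c["fx"],(v-c["cy"])/c["fy"],1])
    return C+d*(z-C[2])/d[2]
def proj(n,X):
    c=arm.calibration(n); p=np.array(c["R"])@np.array(X)+c["t"]
    return c["fx"]*p[0]/p[2]+c["cx"],c["fy"]*p[1]/p[2]+c["cy"]
def to(x,y,z,yaw):
    "row numbers from the present measured pose to a tool-down target"
    o=arm.get_obs(); r=Ro.from_euler("xyz",o["tool_rot"]); g=Ro.from_euler("xyz",[np.pi,0,yaw])
    s=r.inv().apply(np.array([x,y,z])-o["ee_pos"])/150
    w=(r.inv()*g).as_rotvec()/(np.pi/4)
    print("shift",s.round(3),"turn",w.round(3),"| pos",o["ee_pos"].round(1),"rot",o["tool_rot"].round(3),"F",o["wrist_force"].round(1),"gw",round(o["grip_width"],3),"t",round(o["t"],2),"j",o["joints"].round(2))
E
python3 - <<'E'
from h import *
im=cv2.imread("pics/top0.png").astype(int); b,g,r=im[...,0],im[...,1],im[...,2]
org=(r-b>70)
def box(u0,u1,v0,v1,m):
    k=np.zeros_like(m);k[v0:v1,u0:u1]=m[v0:v1,u0:u1];return k
s=box(280,308,180,208,org); ys,xs=np.nonzero(s); print("socket px",xs.mean(),ys.mean(),len(xs))
n,l,st,ce=cv2.connectedComponentsWithStats(s.astype('uint8'));print(st,ce)
k=box(300,320,250,272,org); c=cv2.findContours(k.astype('uint8'),0,2)[0]; print("relay",[cv2.minAreaRect(q) for q in c])
W=lambda u,v,z:ray("top",u,v,z).round(1)
rc=cv2.minAreaRect(max(c,key=len))
print("relay W",W(*rc[0],46),"corners",[W(*p,46)[:2] for p in cv2.boxPoints(rc)])
print("socket W",W(xs.mean(),ys.mean(),50))
dk=box(244,275,242,275,(r+g+b<330)); dk8=cv2.morphologyEx(dk.astype('uint8'),cv2.MORPH_CLOSE,np.ones((5,5)));
c=cv2.findContours(dk8,0,2)[0];q=max(c,key=len);print("knob",cv2.minEnclosingCircle(q),W(*cv2.minEnclosingCircle(q)[0],18))
wl=box(250,272,250,270,(r>130)&(dk8>0));ys,xs=np.nonzero(wl);print("line px",np.c_[xs,ys].tolist())
p=lambda u,v:(235+(u+.5)/4.6-.5,145+(v+.5)/4.6-.5)
for q in[(52,42),(472,78),(449,322),(28,282),(113,209)]:print("casing",W(*p(*q),50 if q[0]!=113 else 74))
p2=lambda u,v:(240+u/11.11-.5,240+v/11.11-.5)
a,b2=W(*p2(196,193),38),W(*p2(280,262),38);print("line",a,b2,np.arctan2(*(a-b2)[1::-1]))
print("cam",(-np.array(arm.calibration("top")["R"]).T@arm.calibration("top")["t"]))
E
```

```text
socket px 292.96774193548384 193.1451612903226 62
[[     0      0    640    480 307138]
 [   285    184      3     18     32]
 [   299    186      4     17     30]] [[319.5053559  239.50935736]
 [285.96875    192.28125   ]
 [300.43333333 194.06666667]]
relay [((308.5, 260.5), (13.0, 9.0), 90.0)]
relay W [433.5 241.8  46. ] corners [array([448.1, 251.9]), array([448.1, 231.7]), array([418.9, 231.7]), array([418.9, 252. ])]
socket W [585.3 276.7  50. ]
knob ((258.6764831542969, 257.3235168457031), 10.736384391784668) [441.1 357.4  18. ]
line px [[258, 257], [258, 258], [259, 258], [260, 258], [258, 259], [259, 259], [260, 259], [261, 259], [259, 260], [260, 260], [261, 260], [262, 260], [261, 261], [262, 261], [263, 261], [261, 262], [262, 262], [263, 262], [264, 262], [263, 263], [264, 263]]
casing [675.4 383.5  50. ]
casing [656.7 176.7  50. ]
casing [536.6 188.3  50. ]
casing [556.7 394.7  50. ]
casing [589.2 350.3  74. ]
line [441.9 358.5  38. ] [427.8 341.3  38. ] 0.8841177494225332
cam [ 428.13097851  218.14017423 1202.706977  ]
```

```bash
python3 -c "
from h import *
to(433.5,242,150,np.pi)"
```

```text
shift [-2.378 -2.028  0.482] turn [-0.002 -0.    -0.331] | pos [166.9 627.8 221.8] rot [-3.14   0.     2.882] F [0.5 0.  0.3] gw 1.002 t 0.1 j [-1.41  0.33  0.04  1.47 -0.01  1.34 -0.06]
```

>>> step_arm --pt "-0.25 -0.21 0 0 0 -0.08 0.2" --pt "-0.5 -0.42 0 0 0 -0.16 0.2" --pt "-0.75 -0.63 0 0 0 -0.24 0.2" --pt "-1 -0.85 0 0 0 -0.33 0.2" --pt "-1 -0.85 0 0 0 -0.33 0.2"

```text
t: 0.6
ee_pos: [284.6, 460.4, 222.7]
tool_rot: [-3.14, 0.002, 3.134]
wrist_force: [-0.5, -0.9, 0.4]
grip_width: 0.646
gripper_force: 0.0
```

```bash
python3 -c "
from h import *
to(433.5,242,120,np.pi)"
```

```text
shift [-1.002 -1.448  0.689] turn [-0.002  0.002 -0.009] | pos [284.6 460.4 222.7] rot [-3.140e+00  2.000e-03  3.134e+00] F [-0.5 -0.9  0.4] gw 0.646 t 0.6 j [-1.2   0.11  0.1   1.73 -0.01  1.3   0.47]
```

>>> step_arm --pt "-0.2 -0.25 0 0 0 -0.01 0.2" --pt "-0.4 -0.5 0 0 0 -0.01 0.2" --pt "-0.6 -0.75 0 0 0 -0.01 0.2" --pt "-0.8 -1 0 0 0 -0.01 0.2" --pt "-1 -1 0 0 0 -0.01 0.2"

```text
t: 1.1
ee_pos: [431.2, 310.8, 223.0]
tool_rot: [-3.141, 0.0, -3.14]
wrist_force: [-0.1, 1.2, -0.1]
grip_width: 0.6
gripper_force: 0.0
```

```bash
python3 -c "
from h import *
to(433.5,242,60,np.pi)"
```

```text
shift [-0.014 -0.458  1.087] turn [-0.001  0.     0.002] | pos [431.2 310.8 223. ] rot [-3.141  0.    -3.14 ] F [-0.1  1.2 -0.1] gw 0.6 t 1.1 j [-0.97  0.09  0.28  1.76 -0.02  1.29  0.89]
```

>>> step_arm --pt "0 -0.25 0.15 0 0 0 0.2" --pt "0 -0.46 0.4 0 0 0 0.2" --pt "0 -0.46 0.7 0 0 0 0.2" --pt "0 -0.46 0.95 0 0 0 0.2" --pt "0 -0.46 0.95 0 0 0 0.2"

```text
t: 1.6
ee_pos: [426.5, 244.9, 75.7]
tool_rot: [-3.136, -0.007, -3.135]
wrist_force: [-0.4, -1.3, 0.3]
grip_width: 0.598
gripper_force: 0.0
```

```bash
python3 - <<'E'
from h import *
to(433.5,242,21,np.pi)
im=arm.grab_frame("scene")[:,:,::-1]
to(433.5,242,21,np.pi)
cv2.imwrite("pics/s1.png",cv2.resize(im[180:360,240:440],(800,720))[:600])
E
```

```text
shift [-0.049 -0.018  0.365] turn [-0.007 -0.008  0.009] | pos [426.5 244.9  75.7] rot [-3.136 -0.007 -3.135] F [-0.4 -1.3  0.3] gw 0.598 t 1.6 j [-0.91  0.15  0.32  2.02 -0.06  0.98  1.02]
shift [-0.037 -0.027  0.384] turn [-0.004 -0.005  0.009] | pos [428.2 246.2  78.6] rot [-3.138 -0.004 -3.135] F [0.5 0.1 0.7] gw 0.603 t 1.65 j [-0.91  0.15  0.32  2.02 -0.06  0.99  1.02]
```

View pics/s1.png

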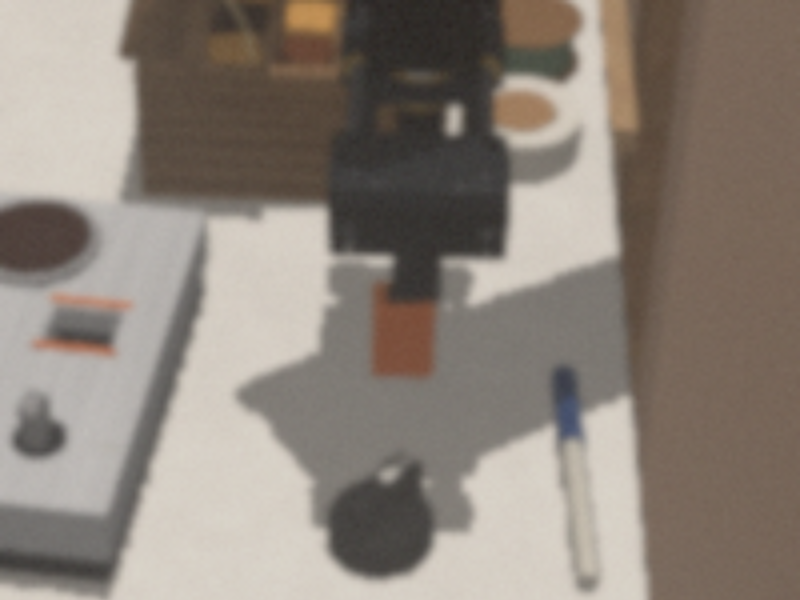

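The scene crop shows the gripper straight above the orange relay (crop 405,330), with the finger at (415,275). Next I descend.

>>> step_arm --pt "-0.035 -0.028 0.1 0 0 0 0.2" --pt "-0.035 -0.028 0.2 0 0 0 0.2" --pt "-0.035 -0.028 0.3 0 0 0 0.2" --pt "-0.035 -0.028 0.38 0 0 0 0.2" --pt "-0.035 -0.028 0.38 0 0 0 0.2"

```text
t: 2.15
ee_pos: [434.8, 243.4, 23.2]
tool_rot: [-3.141, -0.0, -3.134]
wrist_force: [0.4, -0.1, 0.6]
grip_width: 0.6
gripper_force: 0.0
```

>>> step_arm --squeeze 20 --pt "0 0 0 0 0 0 0.2" --pt "0 0 0 0 0 0 -0.3" --pt "0 0 0 0 0 0 -0.7" --pt "0 0 0 0 0 0 -0.7" --pt "0 0 0 0 0 0 -0.7"

```text
t: 2.65
ee_pos: [435.0, 243.2, 23.3]
tool_rot: [3.141, 0.0, -3.134]
wrist_force: [-0.0, 0.2, 0.6]
grip_width: 0.324
gripper_force: 0.0
```

```bash
python3 -c "
from h import *
to(433.5,242,130,np.pi)"
```

```text
shift [ 0.01  -0.008 -0.711] turn [0.    0.    0.009] | pos [435.  243.2  23.3] rot [ 3.141  0.    -3.134] F [-0.   0.2  0.6] gw 0.324 t 2.65 j [-0.88  0.24  0.32  2.05 -0.1   0.86  1.07]
```

>>> step_arm --pt "0 0 0 0 0 0 -0.8" --pt "0 0 0 0 0 0 -0.8" --pt "0 0 0 0 0 0 -0.8"

```text
t: 2.95
ee_pos: [434.9, 243.1, 23.1]
tool_rot: [-3.142, -0.0, -3.134]
wrist_force: [-0.6, -0.4, 1.7]
grip_width: 0.249
gripper_force: 20.0
```

>>> step_arm --pt "0 0 -0.15 0 0 0 -0.8" --pt "0 0 -0.4 0 0 0 -0.8" --pt "0 0 -0.7 0 0 0 -0.8" --pt "0 0 -0.7 0 0 0 -0.8"

```text
t: 3.35
ee_pos: [437.7, 244.9, 133.5]
tool_rot: [3.136, 0.007, -3.135]
wrist_force: [-0.5, 0.0, 0.4]
grip_width: 0.248
gripper_force: 20.0
```

```bash
python3 -c "
from h import *
to(585.3,276.5,110,np.pi-.098)"
```

```text
shift [-0.984  0.203  0.164] turn [0.008 0.008 0.134] | pos [437.7 244.9 133.5] rot [ 3.136  0.007 -3.135] F [-0.5  0.   0.4] gw 0.248 t 3.35 j [-0.91  0.09  0.33  1.95 -0.03  1.09  1.01]
```

>>> step_arm --pt "-0.3 0.06 0 0 0 0.04 -0.8" --pt "-0.6 0.12 0 0 0 0.08 -0.8" --pt "-0.85 0.17 0 0 0 0.13 -0.8" --pt "-0.98 0.205 0.15 0 0 0.13 -0.8" --pt "-0.98 0.205 0.15 0 0 0.13 -0.8"

```text
t: 3.85
ee_pos: [582.1, 274.2, 101.3]
tool_rot: [-3.138, -0.003, 3.046]
wrist_force: [-1.2, 0.4, -1.0]
grip_width: 0.249
gripper_force: 20.0
```

>>> step_arm --pt "0 0 0.05 0 0 0 -0.8" --pt "0 0 0.1 0 0 0 -0.8" --pt "0 0 0.1 0 0 0 -0.8"

```text
t: 4.15
ee_pos: [580.3, 274.8, 89.7]
tool_rot: [-3.141, -0.001, 3.047]
wrist_force: [0.6, 0.2, -0.1]
grip_width: 0.248
gripper_force: 20.0
```

```bash
python3 - <<'E'
from h import *
im=arm.grab_frame("scene")[:,:,::-1].copy()
to(586.5,276.5,80,np.pi-.098)
cv2.imwrite("pics/s2.png",cv2.resize(im[210:330,195:315],(600,600),interpolation=cv2.INTER_CUBIC))
E
```

```text
shift [-0.037  0.014  0.07 ] turn [ 0.    -0.001  0.004] | pos [580.8 274.9  90.4] rot [ 3.142e+00 -1.000e-03  3.047e+00] F [ 0.5 -0.2 -0.8] gw 0.249 t 4.2 j [-0.8   0.43  0.37  1.65 -0.17  1.09  1.1 ]
```

View pics/s2.png

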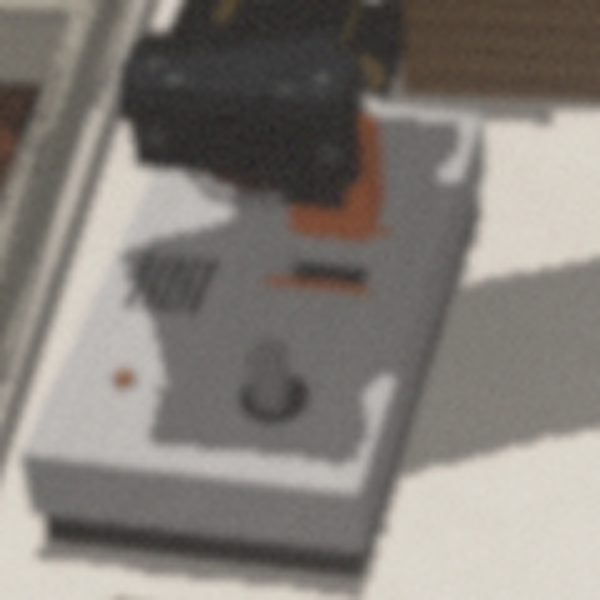

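The relay hangs just above the socket. Its lower edge is at crop (290–383, 233), and the near stripe runs from (268,282) to (365,291). I'll compare these with the projections.

```bash
python3 - <<'E'
from h import *
yw=-.098
def P(c,dx,dy,z):
    x=c[0]+dx*np.cos(yw)-dy*np.sin(yw);y=c[1]+dx*np.sin(yw)+dy*np.cos(yw)
    u,v=proj("scene",[x,y,z]);return round((u-195)*5+2),round((v-210)*5+2)
S=(585.3,276.5);T=(580.8-1.4,274.9)
for dx in(-16.2,16.2):print("hole near",P(S,dx,12.2,50),"far",P(S,dx,-12.2,50))
for dx in(-15,15):print("relay foot near",P(T,dx,11,67.2),P(T,dx,11,80))
print("shaft base",P(S,0,77,50),"tip",P(S,0,77,74))
for dx,dy in((-40,117),(80,117),(-40,-93)):print("casing corner",P(S,dx,dy,50))
E
```

```text
hole near (356, 284) far (371, 241)
hole near (271, 275) far (288, 232)
relay foot near (367, 244) (365, 218)
relay foot near (288, 236) (285, 210)
shaft base (268, 401) tip (262, 352)
casing corner (352, 496)
casing corner (13, 457)
casing corner (475, 116)
```

>>> step_arm --pt "-0.039 0.014 0 0 0 0 -0.8" --pt "-0.039 0.014 0.04 0 0 0 -0.8" --pt "-0.039 0.014 0.07 0 0 0 -0.8" --pt "-0.039 0.014 0.09 0 0 0 -0.8" --pt "-0.039 0.014 0.09 0 0 0 -0.8"

```text
t: 4.7
ee_pos: [587.2, 276.3, 76.3]
tool_rot: [-3.141, -0.001, 3.047]
wrist_force: [-1.1, -0.4, -0.3]
grip_width: 0.254
gripper_force: 20.0
```

```bash
python3 -c "
from h import *
to(586.7,276.5,57,np.pi-.098)"
```

```text
shift [0.003 0.001 0.129] turn [-0.001 -0.001  0.004] | pos [587.2 276.3  76.3] rot [-3.141e+00 -1.000e-03  3.047e+00] F [-1.1 -0.4 -0.3] gw 0.254 t 4.7 j [-0.79  0.46  0.37  1.64 -0.18  1.08  1.11]
```

Relay foot at about 53 mm; mouth at 50. I'll lower it by small steps and watch the force.

>>> step_arm --pt "0.003 0 0.015 0 0 0 -0.8" --pt "0.003 0 0.03 0 0 0 -0.8" --pt "0.003 0 0.04 0 0 0 -0.8" --pt "0.003 0 0.04 0 0 0 -0.8"

```text
t: 5.1
ee_pos: [587.1, 276.5, 70.8]
tool_rot: [-3.141, -0.0, 3.047]
wrist_force: [0.3, 0.8, -0.8]
grip_width: 0.253
gripper_force: 20.0
```

>>> step_arm --pt "0 0 0.015 0 0 0 -0.8" --pt "0 0 0.03 0 0 0 -0.8" --pt "0 0 0.035 0 0 0 -0.8" --pt "0 0 0.035 0 0 0 -0.8"

```text
t: 5.5
ee_pos: [586.8, 276.3, 65.4]
tool_rot: [-3.141, -0.001, 3.047]
wrist_force: [-3.4, -1.1, -0.0]
grip_width: 0.251
gripper_force: 20.0
```

>>> step_arm --pt "0.005 -0.001 0.015 0 0 0 -0.8" --pt "0.005 -0.001 0.03 0 0 0 -0.8" --pt "0.005 -0.001 0.045 0 0 0 -0.8" --pt "0.005 -0.001 0.05 0 0 0 -0.8" --pt "0.005 -0.001 0.05 0 0 0 -0.8"

```text
t: 6.0
ee_pos: [586.6, 276.3, 58.0]
tool_rot: [-3.141, 0.0, 3.047]
wrist_force: [-0.4, -2.1, -1.9]
grip_width: 0.248
gripper_force: 20.0
```

>>> step_arm --pt "0.002 -0.001 0.008 0 0 0 -0.8" --pt "0.002 -0.001 0.016 0 0 0 -0.8" --pt "0.002 -0.001 0.02 0 0 0 -0.8" --pt "0.002 -0.001 0.02 0 0 0 -0.8"

```text
t: 6.4
ee_pos: [586.7, 276.2, 57.1]
tool_rot: [3.141, 0.001, 3.046]
wrist_force: [-4.5, -4.9, 13.5]
grip_width: 0.255
gripper_force: 20.0
```

Seated: the TCP reads 57.1, as expected, with 13 N upward. Now I release and rise.

>>> step_arm --pt "0 0 -0.006 0 0 0 -0.3" --pt "0 0 -0.006 0 0 0 0" --pt "0 0 -0.006 0 0 0 0.2" --pt "0 0 -0.006 0 0 0 0.2" --pt "0 0 -0.006 0 0 0 0.2"

```text
t: 6.9
ee_pos: [586.0, 276.4, 56.0]
tool_rot: [-3.141, -0.0, 3.047]
wrist_force: [0.3, -0.2, 0.1]
grip_width: 0.573
gripper_force: 0.0
```

>>> step_arm --pt "0 0 -0.1 0 0 0 0.2" --pt "0 0 -0.3 0 0 0 0.2" --pt "0 0 -0.55 0 0 0 0.2" --pt "0 0 -0.75 0 0 0 0.2" --pt "0 0 -0.75 0 0 0 0.2"

```text
t: 7.4
ee_pos: [588.7, 277.2, 175.0]
tool_rot: [3.137, 0.007, 3.046]
wrist_force: [0.4, -0.1, 0.1]
grip_width: 0.6
gripper_force: 0.0
```

```bash
python3 -c "
from h import *
to(441.5,357.6,90,.884+np.pi)
to(441.5,357.6,90,.884)"
```

```text
shift [1.032 0.437 0.562] turn [ 0.002  0.011 -1.247] | pos [588.7 277.2 175. ] rot [3.137 0.007 3.046] F [ 0.4 -0.1  0.1] gw 0.6 t 7.4 j [-0.81  0.37  0.39  1.55 -0.15  1.24  1.08]
shift [1.032 0.437 0.562] turn [ 1.300e-02 -2.000e-03  2.753e+00] | pos [588.7 277.2 175. ] rot [3.137 0.007 3.046] F [ 0.4 -0.1  0.1] gw 0.6 t 7.4 j [-0.81  0.37  0.39  1.55 -0.15  1.24  1.08]
```

>>> step_arm --pt "0.25 0.1 0 0 0 -0.18 0" --pt "0.5 0.2 0 0 0 -0.36 0" --pt "0.75 0.3 0 0 0 -0.54 0" --pt "1 0.44 0 0 0 -0.72 0" --pt "1 0.44 0 0 0 -0.9 0"

```text
t: 7.9
ee_pos: [437.5, 360.8, 169.1]
tool_rot: [3.139, -0.001, -2.516]
wrist_force: [-0.1, -0.4, 0.5]
grip_width: 0.498
gripper_force: 0.0
```

```bash
python3 -c "
from h import *
to(441.5,357.6,70,.884+np.pi)"
```

```text
shift [-0.01  -0.035  0.661] turn [ 0.004 -0.    -0.329] | pos [437.5 360.8 169.1] rot [ 3.139e+00 -1.000e-03 -2.516e+00] F [-0.1 -0.4  0.5] gw 0.498 t 7.9 j [-0.96  0.2   0.22  1.75 -0.05  1.2   1.47]
```

>>> step_arm --pt "-0.01 -0.035 0.1 0 0 -0.17 0" --pt "-0.01 -0.035 0.25 0 0 -0.33 0" --pt "-0.01 -0.035 0.4 0 0 -0.33 0" --pt "-0.01 -0.035 0.6 0 0 -0.33 0" --pt "-0.01 -0.035 0.66 0 0 -0.33 0"

```text
t: 8.4
ee_pos: [445.9, 351.5, 67.2]
tool_rot: [3.141, -0.004, -2.271]
wrist_force: [-0.7, -0.7, -0.5]
grip_width: 0.501
gripper_force: 0.0
```

>>> step_arm --pt "0 0 0 0 0 0 0" --pt "0 0 0 0 0 0 0"

```text
t: 8.6
ee_pos: [447.9, 353.2, 70.9]
tool_rot: [-3.141, 0.001, -2.271]
wrist_force: [0.7, 0.0, 0.6]
grip_width: 0.499
gripper_force: 0.0
```

```bash
python3 - <<'E'
from h import *
im=arm.grab_frame("scene")[:,:,::-1].copy()
to(441.5,357.6,21,.884+np.pi)
cv2.imwrite("pics/s3.png",cv2.resize(im[210:330,215:375],(800,600),interpolation=cv2.INTER_CUBIC))
E
```

```text
shift [0.008 0.052 0.335] turn [-0.     0.003 -0.016] | pos [448.1 353.4  71.3] rot [-3.141e+00  2.000e-03 -2.271e+00] F [0.2 0.4 0.1] gw 0.499 t 8.65 j [-0.91  0.3   0.19  1.84 -0.07  1.    1.75]
```

View pics/s3.png

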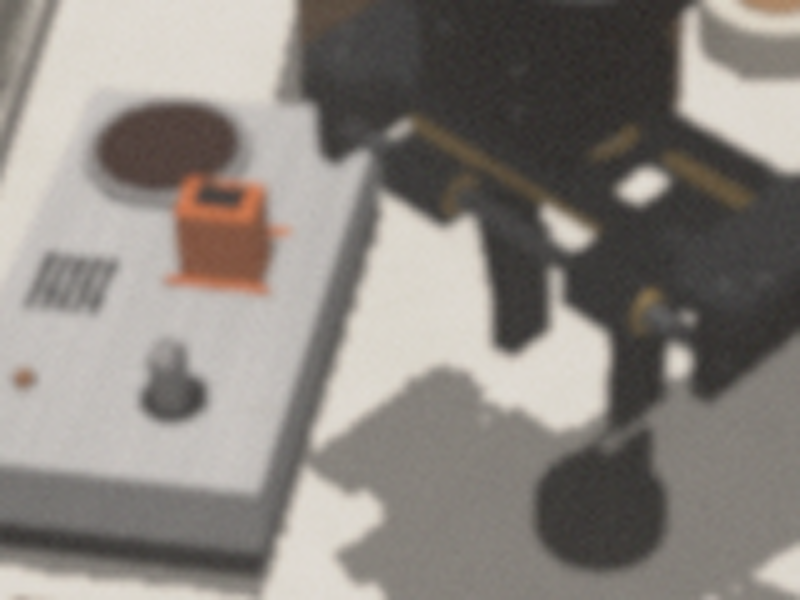

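The relay stands squarely in the socket. The fingers straddle the knob's bar, at crop (520,345) and (635,430), with the knob at (600,490). I'll shift by the computed amount and descend.

>>> step_arm --pt "0.008 0.052 0.05 0 0 -0.016 0" --pt "0.008 0.052 0.15 0 0 -0.016 0" --pt "0.008 0.052 0.25 0 0 -0.016 0" --pt "0.008 0.052 0.32 0 0 -0.016 0" --pt "0.008 0.052 0.33 0 0 -0.016 0"

```text
t: 9.15
ee_pos: [439.9, 356.3, 18.5]
tool_rot: [3.141, -0.002, -2.258]
wrist_force: [0.2, -1.0, 1.2]
grip_width: 0.501
gripper_force: 0.5
```

>>> step_arm --squeeze 10 --pt "0 0 0 0 0 0 -0.3" --pt "0 0 0 0 0 0 -0.6" --pt "0 0 0 0 0 0 -0.9" --pt "0 0 0 0 0 0 -0.9" --pt "0 0 0 0 0 0 -0.9"

```text
t: 9.65
ee_pos: [440.7, 357.0, 20.5]
tool_rot: [3.142, 0.0, -2.258]
wrist_force: [0.1, 0.3, 0.8]
grip_width: 0.159
gripper_force: 10.0
```

>>> step_arm --squeeze 10 --pt "0 0 0 0 0 0 -0.95" --pt "0 0 0 0 0 0 -0.95" --pt "0 0 0 0 0 0 -0.95"

```text
t: 9.95
ee_pos: [440.6, 357.1, 20.5]
tool_rot: [3.142, 0.0, -2.258]
wrist_force: [-0.3, 0.5, 4.2]
grip_width: 0.16
gripper_force: 10.0
```

>>> step_arm --squeeze 40 --pt "0 0 0 0 0 0 -0.95" --pt "0 0 -0.1 0 0 0 -0.95" --pt "0 0 -0.3 0 0 0 -0.95" --pt "0 0 -0.6 0 0 0 -0.95" --pt "0 0 -0.8 0 0 0 -0.95"

```text
t: 10.45
ee_pos: [441.2, 357.0, 143.8]
tool_rot: [-3.141, 0.002, -2.258]
wrist_force: [1.1, 1.0, -0.7]
grip_width: 0.156
gripper_force: 40.0
```

>>> step_arm --pt "0 0 0 0 0 0.18 -0.95" --pt "0 0 0 0 0 0.36 -0.95" --pt "0 0 0 0 0 0.54 -0.95" --pt "0 0 0 0 0 0.72 -0.95" --pt "0 0 0 0 0 0.9 -0.95"

```text
t: 10.95
ee_pos: [440.6, 356.7, 141.0]
tool_rot: [3.142, 0.0, -2.971]
wrist_force: [-0.1, -0.4, -1.0]
grip_width: 0.157
gripper_force: 40.0
```

```bash
python3 -c "
from h import *
to(592.3,352.9,120,np.pi-.098)"
```

```text
shift [-0.992 -0.197  0.14 ] turn [0.    0.    0.342] | pos [440.6 356.7 141. ] rot [ 3.142  0.    -2.971] F [-0.1 -0.4 -1. ] gw 0.157 t 10.95 j [-1.    0.22  0.27  1.79 -0.07  1.14  1.04]
```

>>> step_arm --pt "-0.3 -0.06 0 0 0 0.17 -0.95" --pt "-0.6 -0.12 0 0 0 0.34 -0.95" --pt "-0.85 -0.17 0 0 0 0.34 -0.95" --pt "-0.99 -0.197 0.14 0 0 0.34 -0.95" --pt "-0.99 -0.197 0.2 0 0 0.34 -0.95"

```text
t: 11.45
ee_pos: [594.4, 351.8, 108.9]
tool_rot: [-3.139, 0.0, 3.048]
wrist_force: [0.8, 0.5, -1.0]
grip_width: 0.154
gripper_force: 40.0
```

>>> step_arm --pt "0 0 0 0 0 0 -0.95" --pt "0 0 0 0 0 0 -0.95"

```text
t: 11.65
ee_pos: [591.0, 354.5, 110.8]
tool_rot: [3.141, -0.001, 3.052]
wrist_force: [-0.3, 0.8, -0.7]
grip_width: 0.156
gripper_force: 40.0
```

```bash
python3 - <<'E'
from h import *
im=arm.grab_frame("scene")[:,:,::-1].copy()
to(592.3,352.9,95,np.pi-.098)
print([proj("scene",p) for p in([592.8,352.9,50],[592.8,352.9,74])])
cv2.imwrite("pics/s4.png",cv2.resize(im[215:335,185:345],(800,600),interpolation=cv2.INTER_CUBIC))
E
```

```text
shift [-0.008 -0.012  0.109] turn [0.001 0.    0.011] | pos [591.2 354.8 111.4] rot [3.141 0.    3.053] F [-0.9  0.  -0.6] gw 0.153 t 11.7 j [-0.86  0.5   0.35  1.5  -0.18  1.17  1.  ]
[(np.float64(248.32954339373006), np.float64(289.6685983709538)), (np.float64(247.10289588605326), np.float64(279.83525743331643))]
```

View pics/s4.png

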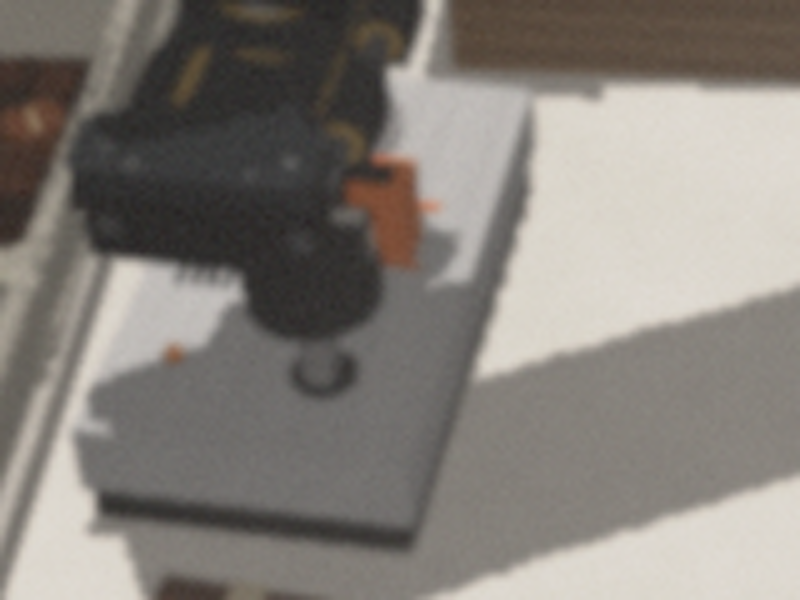

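The knob (crop 314,290) hangs just above the shaft (323,370), and it shows the same offset from the prediction as the shaft does. Now I centre and lower it.

>>> step_arm --pt "-0.008 -0.012 0.03 0 0 0.011 -0.95" --pt "-0.008 -0.012 0.06 0 0 0.011 -0.95" --pt "-0.008 -0.012 0.09 0 0 0.011 -0.95" --pt "-0.008 -0.012 0.1 0 0 0.011 -0.95" --pt "-0.008 -0.012 0.1 0 0 0.011 -0.95"

```text
t: 12.2
ee_pos: [592.7, 352.0, 94.8]
tool_rot: [-3.141, -0.001, 3.043]
wrist_force: [-0.5, 0.1, -0.6]
grip_width: 0.158
gripper_force: 40.0
```

>>> step_arm --pt "0 0 0.01 0 0 0 -0.95" --pt "0 0 0.02 0 0 0 -0.95" --pt "0 0 0.03 0 0 0 -0.95" --pt "0 0 0.03 0 0 0 -0.95"

```text
t: 12.6
ee_pos: [592.7, 352.1, 90.4]
tool_rot: [-3.141, -0.001, 3.043]
wrist_force: [0.4, -0.5, 0.3]
grip_width: 0.156
gripper_force: 40.0
```

>>> step_arm --pt "0.001 0.003 0.012 0 0 0 -0.95" --pt "0.001 0.003 0.024 0 0 0 -0.95" --pt "0.001 0.003 0.036 0 0 0 -0.95" --pt "0.001 0.003 0.045 0 0 0 -0.95" --pt "0.001 0.003 0.045 0 0 0 -0.95"

```text
t: 13.1
ee_pos: [592.7, 352.5, 83.6]
tool_rot: [-3.141, -0.0, 3.043]
wrist_force: [-0.5, -0.0, -1.2]
grip_width: 0.162
gripper_force: 40.0
```

The knob is 11 mm on with no side force. I continue to home, which should be at TCP 78.5.

>>> step_arm --pt "0 0 0.012 0 0 0 -0.95" --pt "0 0 0.024 0 0 0 -0.95" --pt "0 0 0.036 0 0 0 -0.95" --pt "0 0 0.045 0 0 0 -0.95" --pt "0 0 0.045 0 0 0 -0.95"

```text
t: 13.6
ee_pos: [592.8, 352.6, 77.2]
tool_rot: [3.142, -0.0, 3.043]
wrist_force: [-4.1, -0.1, 3.5]
grip_width: 0.156
gripper_force: 40.0
```

>>> step_arm --squeeze 60 --pt "0 0 0.01 0 0 0 -0.95" --pt "0 0 0.02 0 0 0 -0.95" --pt "0 0 0.03 0 0 0 -0.95" --pt "0 0 0.03 0 0 0 -0.95"

```text
t: 14.0
ee_pos: [592.8, 352.6, 73.0]
tool_rot: [3.141, -0.0, 3.043]
wrist_force: [-4.8, -1.2, 6.9]
grip_width: 0.151
gripper_force: 60.0
```

Spring travel is running as expected (3.5 N, then 6.9 N). I push on to the stop with some margin.

>>> step_arm --pt "0.002 0 0.007 0 0 0 -0.95" --pt "0.002 0 0.014 0 0 0 -0.95" --pt "0.002 0 0.02 0 0 0 -0.95" --pt "0.002 0 0.02 0 0 0 -0.95"

```text
t: 14.4
ee_pos: [593.0, 352.7, 72.2]
tool_rot: [3.14, 0.001, 3.043]
wrist_force: [-9.6, -3.4, 21.2]
grip_width: 0.156
gripper_force: 60.0
```

>>> step_arm --pt "0 0 0 0 0 0 -0.95" --pt "0 0 0 0 0 0 -0.95" --pt "0 0 0 0 0 0 -0.95" --pt "0 0 0 0 0 0 -0.95" --pt "0 0 0 0 0 0 -0.95"

```text
t: 14.9
ee_pos: [593.0, 352.7, 72.2]
tool_rot: [3.14, 0.001, 3.043]
wrist_force: [-8.6, -3.7, 20.2]
grip_width: 0.153
gripper_force: 60.0
```

```bash
python3 - <<'E'
from h import *
im=arm.grab_frame("scene")[:,:,::-1].copy()
to(592.3,352.9,72,np.pi-.098)
cv2.imwrite("pics/s5.png",cv2.resize(im[215:335,185:345],(800,600),interpolation=cv2.INTER_CUBIC))
E
```

```text
shift [0.005 0.001 0.001] turn [ 0.002  0.001 -0.001] | pos [593.  352.7  72.2] rot [3.140e+00 1.000e-03 3.043e+00] F [-9.8 -4.4 20.6] gw 0.154 t 14.95 j [-0.85  0.53  0.34  1.54 -0.19  1.1   1.01]
```

View pics/s5.png

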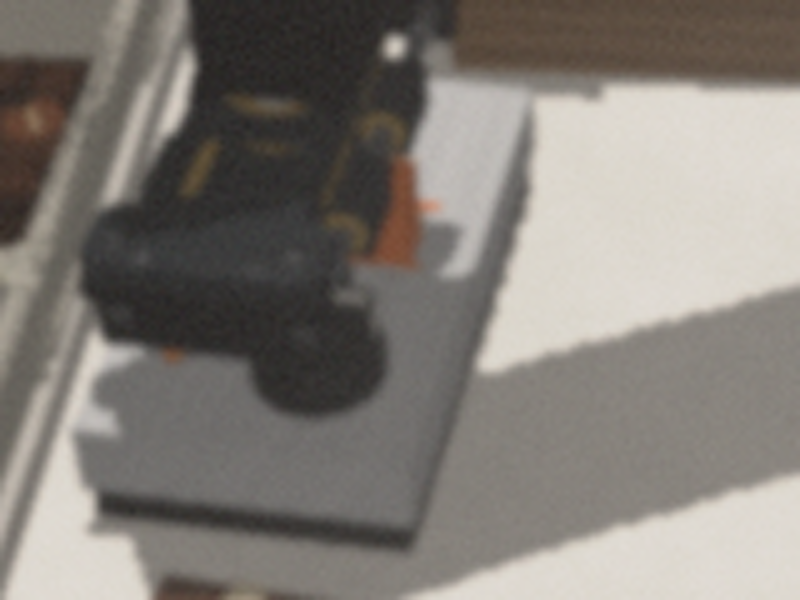

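The knob sits low on the casing at (318,365), the relay is still in its socket at (400,215), and the 20 N push shows a hard stop. I hand the job in while holding.

```bash
python3 -c "
from station import arm
print(arm.close_job())"
```

```text
the job is handed in; nothing more can be done
None
```

I plugged the relay fully into its socket, fitted the knob on the shaft, and handed the job in at about 15 s with the arm still holding the knob pressed against its stop (about 20 N); no verdict came back.

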